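Square up the flower press

ROBOT

A 7-joint arm with a two-finger parallel gripper is mounted at the origin on the work surface. World frame = base frame: x ahead of the robot, y to its left, z up, the work surface at z = 0. Lengths are in m, angles in rad, forces in N, time in s.
With the tool pointing down it reaches from about 0.425 to 0.8 m from the base axis. Payload 8.3 kg.
Tool frame: the origin (TCP) lies midway between the tips of the shut fingers; the grasp point (between the pads) lies 19 mm behind it; z points along the fingers, y is the direction in which the jaws open and shut (so a half turn about z gives the same grasp; the last joint's range is limited). The gripper opens to 85 mm and grips with 20 to 120 N. Pads are 22 mm wide; open, the fingers measure 114 mm over their backs; the gripper's body (76 mm by 85 mm) begins 54 mm behind the grasp point. The pads swing forward as they close: fully open they stand 13 mm farther back than shut.
Start: joints at [1.142, 0.383, 0.016, 1.37, -0.006, 1.388, -0.046], TCP at [0.224, -0.584, 0.231] pointing down, gripper open.
Joint ranges: [-2.95, 2.95], [-0.25, 2.06], [-1.52, 1.56], [0.18, 2.33], [-1.44, 4.58], [0.02, 2.06], [-3.01, 3.01]. Speed limits (rad/s): [2.39, 2.39, 3.01, 3.01, 3.14, 3.14, 3.14].

INTERFACE

Orientations are given as a unit quaternion [x, y, z, w].
In Python, from station import r, vision, workorder gives the robot as it stands.
- The arm moves only by the shell command python3 -m crank 'ROWS' [FORCE]. ROWS is JSON, a list that holds one entry, the list of rows, each a list of 5 numbers: the shift along the tool's x, y, z in mm, then the turn about the tool's z in rad, then the opening, from 0 (shut) to 1 (fully open). A call has 1 to 8 rows; each row shifts and turns the commanded pose from where the row before left it, along the tool's axes as they then stand; what a row does not reach is not made up. A row lasts 1/12 s, in which the tool goes at most 41.7 mm and 7.16 degrees, less where a joint would pass 70% of its speed; a pose out of reach is approached as far as the arm can. A call with a gripper value outside its range is refused whole. The fingers move at their own pace and stop on an object; FORCE is the grip in N (left out, the last holds). Time passes only in rows, so rows that do not move let the fingers close. It gives the time, the measured TCP pose, the force and the opening at its end, in the units of the state.
- r.get_obs(): the state, without advancing time (a new reading comes with each control period).
- vision.grab_frame(name): name is "side" or "top"; returns a dict with "frame" (480x640x3 uint8, blue, green, red), "fovy" (degrees; the focal length in pixels is half the picture's height over the tangent of half this angle, whatever the lens; pixels are square), "cx", "cy" (the principal point, pixels), "rvec" (rotation vector, rad) and "tvec" (3), from world to camera coordinates, as OpenCV has them. Camera axes: x right, y down, z forward; pixel columns grow to the right and rows downward; lengths in m; the calibration is good to about 2 mm. A picture is of the moment at which its call begins. There is no depth.
- workorder.finish_job(): hands the job in, once; it reports no verdict.
The state is a dict: "clock": time; "joint_pos": joint angles; "dq": joint speeds; "tau": joint torques, N m; "eef_pos": TCP position; "ee_rot": TCP orientation; "force": force on the tool from outside, world axes, zero at the start; "moment": the same for the moment, N m; "width": finger opening in m.
Only numpy, scipy, OpenCV 4.12 (cv2) and the standard library are available. Lean on these libraries where they do the work, as an engineer would, in place of code of your own. Each camera call takes 0.05 s, during which the arm holds its last target. There are 200 camera calls.

TASK

Get the flower press ready: take the straightedge off its sloping rest and lay it flat on the table, flush along the near edge of the press bed and about midway along it, and let it go. Then, with a light push, tip the wooden press plate that stands on edge on the bed over onto its broad face, away from the straightedge, so that it lies flat and wholly on the bed. Leave the jar and the other loose things where they are.

Things in the scene. Friction and masses are not known exactly. Their poses are not given: they have to be found in the camera images.
- press_bed: Fixed flower-press bed: a plywood board 260 mm long (its y), 220 mm deep (its x) and 18 mm thick, a paper sheet with pressed flowers on it. Origin at table height under the middle of its near edge (the long edge facing the robot); x points into the board, away from the robot, z up, so the near edge face is its plane x = 0. It may be left or right of the robot's centre line, on the other side from the rest.
- rest: Fixed wooden sloping rest, 180 mm deep, 80 mm wide, its top sloping at 35 degrees to the table and rising along its x, away from the robot (129 mm high at the far end), with a 6 mm lip at its low end. Origin under the centre of its base at table height, x away from the robot, z up. The straightedge lies along the slope.
- straightedge: Straightedge: steel blade 180 x 40 x 5 mm (its x, y, z) with a dark wooden grip, an upright rib 100 mm long (x), 14 mm thick (y) and 37 mm high, along the middle of the blade's top, so 42 mm high over all; 0.2 to 0.4 kg. It is the same both ways round. Origin at the centre of the blade's underside, x along its length, z out of the blade on the grip's side. At the start it lies on the rest with x up the slope, so z leans 35 degrees from vertical towards the robot.
- plate: Press plate: plain light wood slab 120 mm long (its y), 70 mm (its z) by 22 mm thick (its x), 0.14 to 0.28 kg, loose. Origin at its centre. At the start it stands on its long narrow edge on the bed, about 120 mm in from the near edge and roughly parallel to it, its top 88 mm above the table, z up and x pointing away from the near edge. Tipped over as wanted, its x points straight down and its centre is 29 mm above the table.
- jar: Bystander: amber jar, 36 mm across, 60 mm high, loose, standing on a far corner of the bed (about 180 mm in, on its -y side). Origin at the centre of its underside.
- tape: Bystander: cardboard ring 90 mm across, 25 mm high, lying loose behind the rest. Origin at the centre of its underside.
- mug: Bystander: white mug 80 mm across, 90 mm high, loose, at the right side. Origin at the centre of its underside.
- tin: Bystander: tin can 74 mm across, 100 mm high, loose, at the right side. Origin at the centre of its underside.
Mind the look-alikes: they are no part of the job. Leave any turquoise look-alike of the straightedge alone.

How it is judged:
On the way, in this order (a step that is already met when the one before it is completed fails the run):
1. the straightedge lies flat on the table, flush along the bed's near edge and let go, while the press plate still stands (x of straightedge in the frame of press_bed between -0.0235 and -0.016 m and y of straightedge in the frame of press_bed between -0.03 and 0.03 m and angle between the x axis of straightedge and the y axis of press_bed, either way round below 0.03 rad and angle between straightedge's own z axis and vertical below 0.03 rad and height (world z) of straightedge below 0.004 m and linear speed of straightedge below 0.02 m/s and contact force between the fingers and straightedge below 0.2 N and angle between plate's own x axis and vertical between 1.4 and 1.74 rad), for 0.2 s.
2. the press plate has been tipped away from the straightedge and lies flat on the bed (angle between plate's own x axis and vertical above 3.09 rad and x of plate in the frame of press_bed between 0.035 and 0.185 m and y of plate in the frame of press_bed between -0.07 and 0.07 m and height (world z) of plate between 0.026 and 0.032 m and linear speed of plate below 0.02 m/s), for 0.2 s.
At the end, for the whole second after the job is handed in: Straightedge flat on the table, released, at rest, along the bed's near edge: gap under 3.5 mm, parallel within 0.03 rad, centred within 30 mm. Plate flat on the bed (0.05 rad), at rest, tipped away (its x down), centre 35-185 mm in from that edge, within 70 mm of the bed's middle line (all of step 2 and x of straightedge in the frame of press_bed between -0.0235 and -0.016 m and y of straightedge in the frame of press_bed between -0.03 and 0.03 m and angle between the x axis of straightedge and the y axis of press_bed, either way round below 0.03 rad and angle between straightedge's own z axis and vertical below 0.03 rad and height (world z) of straightedge below 0.004 m and linear speed of straightedge below 0.02 m/s and contact force between the fingers and straightedge below 0.2 N); the robot touches nothing.
It fails at once if the press plate is pushed or squeezed with more than 20 N (contact force between any of the fingers, the arm and plate above 20 N).
It fails at once if the jar, the ring, the mug or the tin is moved by more than 20 mm or tipped (distance of any of jar, tape, mug, tin from where it was at the start of the episode above 0.02 m or angle between any of jar, tape, mug, tin's own z axis and vertical above 0.3 rad).
It also fails if it takes over 50 s, if anything falls off the work surface, if the arm or the gripper's body presses on something with over 40 N, if the wrist force passes 120 N, or if a joint passes its speed limit or range.

## Working session

There is one attempt and no reset: what is moved stays moved. The work goes in short steps, Python scripts to look and compute and a shell command to move; the robot and the scene stay as the last step left them, time stands still between calls to the robot, and variables do not carry over. Pictures are saved under pics/ and viewed, about 8 in all and at most 12, crops included, and the job is handed in when it is done.

```bash
mkdir -p pics; ls
cat > h.py <<'E'
import numpy as np, cv2
from scipy.spatial.transform import Rotation as R
from station import r, vision, workorder
def grab(n, save=None):
    f=vision.grab_frame(n)
    if save: cv2.imwrite(f'pics/{save}.png',f['frame'])
    h=f['frame'].shape[0]; fl=h/2/np.tan(np.radians(f['fovy'])/2)
    f['K']=np.array([[fl,0,f['cx']],[0,fl,f['cy']],[0,0,1.]])
    f['Rm']=cv2.Rodrigues(np.array(f['rvec'],float))[0]; f['t']=np.array(f['tvec'],float).ravel()
    return f
def ray(f,px):
    px=np.atleast_2d(np.array(px,float))
    d=np.c_[px,np.ones(len(px))]@np.linalg.inv(f['K']).T@f['Rm']
    return -f['Rm'].T@f['t'], d
def onz(f,px,z):
    c,d=ray(f,px); return c+d*((z-c[2])/d[:,2])[:,None]
def proj(f,P):
    return cv2.projectPoints(np.atleast_2d(np.array(P,float)),np.array(f['rvec'],float),f['t'],f['K'],None)[0][:,0]
E
python3 - <<'E'
from h import *
for n in('side','top'):
    f=grab(n,n+'0'); print(n,f['fovy'],f['cx'],f['cy'],(-f['Rm'].T@f['t']).round(3),[k for k in f])
o=r.get_obs(); print(o)
E
```

```text
pics
side 42.33136124901787 310.39312947881405 240.87404903730814 [0.075 0.83  0.843] ['frame', 'fovy', 'cx', 'cy', 'rvec', 'tvec', 'K', 'Rm', 't']
top 52.15857368727934 323.58182320287347 238.7691156466591 [ 0.282 -0.146  0.955] ['frame', 'fovy', 'cx', 'cy', 'rvec', 'tvec', 'K', 'Rm', 't']
{'clock': 0.1, 'joint_pos': array([ 1.14212918,  0.38415866,  0.01638577,  1.37104514, -0.00628371,
        1.38819082, -0.04647931]), 'dq': array([-0.00148578, -0.00285928, -0.00028437, -0.00221384,  0.00023642,
       -0.0005097 ,  0.0008594 ]), 'tau': array([ 3.66602399e-03, -6.29123640e+01,  8.47911760e-01, -3.72751629e+01,
        1.69182604e-02,  1.04288338e-02,  3.90534240e-05]), 'eef_pos': array([ 0.22340487, -0.58322762,  0.23037787]), 'ee_rot': array([ 9.83315966e-01,  1.81903668e-01, -1.81441790e-04, -8.57097338e-04]), 'force': array([-0.07066239,  0.72073076,  0.1537187 ]), 'moment': array([-0.0037971 ,  0.05239304,  0.030883  ]), 'width': 0.08565464667226556}
```

View pics/top0.png

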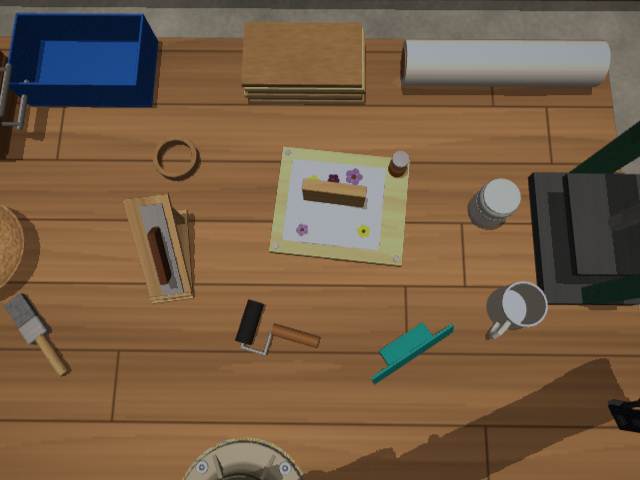

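View pics/side0.png

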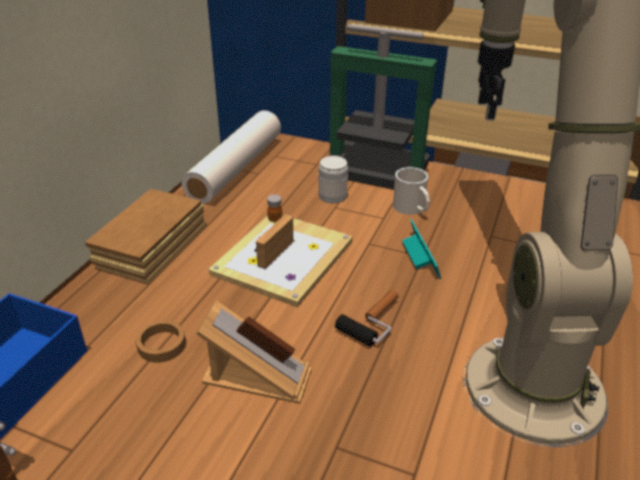

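Straightedge candidates in the top view: the dark-grip steel blade on the rest at (160,255), and the turquoise look-alike at (410,350). The roller at (250,320) isn't one. I choose (160,255) and check it in a close crop.

Run:
```python
import cv2,numpy as np
t=cv2.imread('pics/top0.png'); s=cv2.imread('pics/side0.png')
a=cv2.resize(t[185:310,115:205],None,fx=4.4,fy=4.4,interpolation=cv2.INTER_CUBIC)
b=cv2.resize(s[295:405,195:320],None,fx=3.2,fy=5,interpolation=cv2.INTER_CUBIC) 
b=cv2.resize(s[295:405,195:320],None,fx=3.2,fy=3.2,interpolation=cv2.INTER_CUBIC)
im=np.zeros((560,800,3),np.uint8); im[:a.shape[0],:a.shape[1]]=a; im[:b.shape[0],400:800]=b
cv2.imwrite('pics/crop1.png',im)
from h import *
for n,i,box in(('top',t,(120,205,190,300)),('side',s,(200,320,300,400))):
    hsv=cv2.cvtColor(i,cv2.COLOR_BGR2HSV); m=((hsv[...,2]<95)&((hsv[...,0]<12)|(hsv[...,0]>170))&(hsv[...,1]>90)).astype(np.uint8)
    z=np.zeros_like(m); x0,x1,y0,y1=box; z[y0:y1,x0:x1]=m[y0:y1,x0:x1]
    c=max(cv2.findContours(z,0,2)[0],key=cv2.contourArea); print(n,cv2.contourArea(c),cv2.minAreaRect(c),cv2.boxPoints(cv2.minAreaRect(c)).round(1).tolist())
hsv=cv2.cvtColor(t,cv2.COLOR_BGR2HSV)
m=(((hsv[...,0]>20)&(hsv[...,0]<35)&(hsv[...,1]<150)&(hsv[...,2]>110))|((hsv[...,1]<60)&(hsv[...,2]>140))).astype(np.uint8)
z=np.zeros_like(m); z[140:275,262:420]=m[140:275,262:420]; z=cv2.morphologyEx(z,2,np.ones((3,3)))
c=max(cv2.findContours(z,0,2)[0],key=cv2.contourArea);print('bed',cv2.contourArea(c),cv2.approxPolyDP(cv2.convexHull(c),4,True)[:,0].tolist())
```

```text
top 633.0 ((159.2448272705078, 255.33033752441406), (56.95560073852539, 13.335448265075684), 75.25643920898438) [[145.5, 229.5], [158.39999389648438, 226.10000610351562], [172.89999389648438, 281.20001220703125], [160.0, 284.6000061035156]]
side 789.0 ((264.772216796875, 339.9349060058594), (57.36090087890625, 17.28517723083496), 35.94211196899414) [[236.5, 330.1000061035156], [246.60000610351562, 316.1000061035156], [293.1000061035156, 349.79998779296875], [282.8999938964844, 363.79998779296875]]
bed 13228.0 [[283, 147], [389, 157], [407, 176], [401, 264], [269, 250]]
```

View pics/crop1.png

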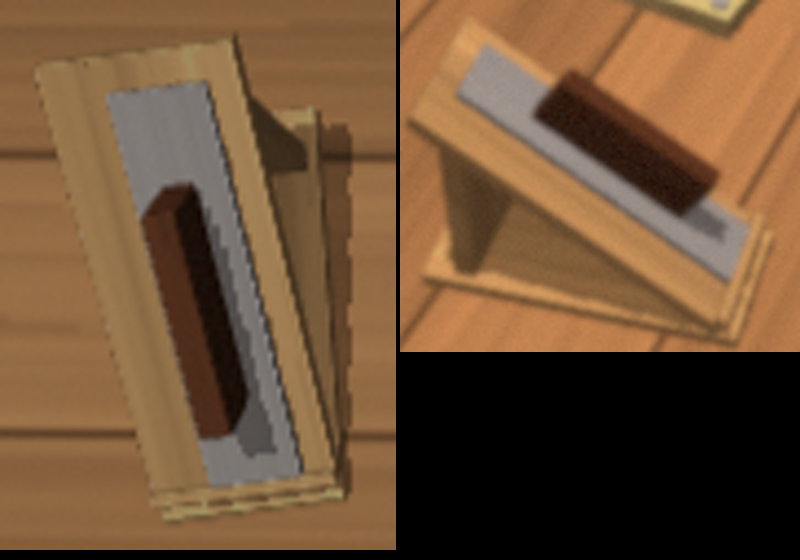

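```bash
python3 - <<'E'
from h import *
T=grab('top');S=grab('side')
def tri(a,b):
    P=[f['K']@np.c_[f['Rm'],f['t']] for f in(T,S)]
    X=cv2.triangulatePoints(P[0],P[1],np.array(a,float).T,np.array(b,float).T); return (X[:3]/X[3]).T
a=np.array([(107,95),(208,83),(300,472),(210,486)])/4.4+[115,185]
b=(np.array([(457,95),(487,45),(750,225),(735,280)])-[400,0])/3.2+[195,295]
X=tri(a,b);print(X.round(4)); print(np.abs(proj(T,X)-a).max(),np.abs(proj(S,X)-b).max())
d=(X[0]+X[1]-X[2]-X[3])/2; w=(X[0]+X[3]-X[1]-X[2])/2
print('L',np.linalg.norm(d),'W',np.linalg.norm(w),'slope',np.degrees(np.arctan2(d[2],np.hypot(*d[:2]))),'yaw',np.arctan2(d[1],d[0]),'centre top',X.mean(0))
print('proj rib top ctrs @ridge', proj(T,[X.mean(0)+np.array([0,0,0])]))
px=[(283,147),(401,264),(269,250)]
for z in(0,.018):
    B=onz(T,px,z);e=B[2]-B[1];print(z,B.round(4).tolist(),np.linalg.norm(e),'side',np.linalg.norm(B[0]-B[2]),'yaw bed x',np.arctan2(-e[0],e[1]))
# plate top
hsv=cv2.cvtColor(T['frame'],cv2.COLOR_BGR2HSV)[170:215,295:375]
E
python3 - <<'E'
import sys;sys.path.insert(0,'.')
import cv2,numpy as np
t=cv2.imread('pics/top0.png')
cv2.imwrite('pics/crop2.png',cv2.resize(t[140:275,260:420],None,fx=4.4,fy=4.4,interpolation=cv2.INTER_CUBIC))
E
```

```text
[[0.5234 0.1864 0.1219]
 [0.5284 0.146  0.122 ]
 [0.3827 0.1263 0.023 ]
 [0.3755 0.165  0.0217]]
1.1396163005742324 0.7813350165992006
L 0.17863427205798726 W 0.040012139378800486 slope 33.8995497113363 yaw 0.13931119300933748 centre top [0.45250052 0.15594421 0.07216639]
proj rib top ctrs @ridge [[162.41865255 251.78706   ]]
0 [[0.6911, -0.0526, -0.0], [0.4465, -0.2923, 0.0], [0.4721, -0.0311, 0.0]] 0.26253039751790624 side 0.22008259700134503 yaw bed x -0.09769635874986854
0.018 [[0.6834, -0.0544, 0.018], [0.4434, -0.2896, 0.018], [0.4685, -0.0332, 0.018]] 0.2575801069276528 side 0.2159327049533584 yaw bed x -0.09769635874986865
```

View pics/crop2.png

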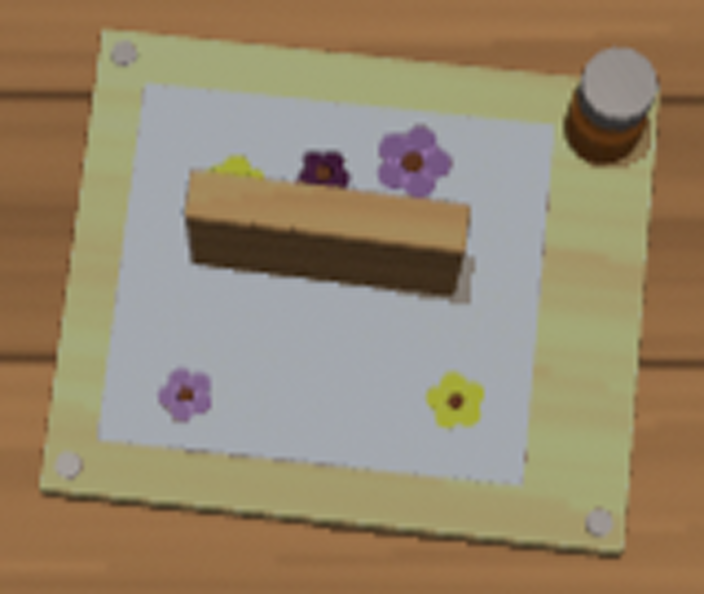

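```bash
cat >> h.py <<'E'
def to(p,yaw=None,frm=None):
    "print the shift in mm (tool axes) and turn from the measured pose"
    o=r.get_obs(); M=R.from_quat(o['ee_rot']).as_matrix(); y0=np.arctan2(M[1,0],M[0,0])
    fr=o['eef_pos'] if frm is None else np.array(frm)
    print('tcp',o['eef_pos'].round(4),'yaw',round(y0,4),'tilt',np.degrees(np.arccos(-M[2,2])).round(2),'F',o['force'].round(1),'w',round(o['width'],4),'t',o['clock'],'j7',o['joint_pos'][6].round(2))
    print('shift mm',(M.T@(np.array(p)-fr)*1000).round(1),'turn tool z',None if yaw is None else round(y0-yaw,4))
E
python3 -m crank '[[[0,0,0,0.114,1],[0,0,0,0.114,1],[0,0,0,0,1]]]' 20
python3 - <<'E'
from h import *
to([.5,-.25,.231],.139); to([.5,0,.231],.139,[.5,-.25,.231]);to([.437,.154,.18],.139,[.5,0,.231])
E
```

```text
clock: 0.45
eef_pos: [0.2235, -0.5835, 0.231]
ee_rot: [0.998, 0.066, -0.0, -0.0]
force: [-0.3, -0.2, 0.5]
width: 0.0856
tcp [ 0.2235 -0.5835  0.231 ] yaw 0.1324 tilt 0.03 F [-0.3 -0.2  0.5] w 0.0856 t 0.45 j7 -0.27
shift mm [ 3.181e+02 -2.941e+02  1.000e-01] turn tool z -0.0066
tcp [ 0.2235 -0.5835  0.231 ] yaw 0.1324 tilt 0.03 F [-0.3 -0.2  0.5] w 0.0856 t 0.45 j7 -0.27
shift mm [ 3.300e+01 -2.478e+02  1.000e-01] turn tool z -0.0066
tcp [ 0.2235 -0.5835  0.231 ] yaw 0.1324 tilt 0.03 F [-0.3 -0.2  0.5] w 0.0856 t 0.45 j7 -0.27
shift mm [ -42.1 -160.9   51.1] turn tool z -0.0066
```

```bash
python3 -m crank '[[[23,-21,0,0,1],[23,-21,0,0,1],[23,-21,0,0,1],[23,-21,0,0,1],[23,-21,0,0,1],[23,-21,0,0,1],[23,-21,0,0,1]]]' |grep eef
python3 -m crank '[[[23,-21,0,0,1],[23,-21,0,0,1],[23,-21,0,0,1],[23,-21,0,0,1],[23,-21,0,0,1],[23,-21,0,0,1],[23,-21,0,0,1]]]' |grep eef
python3 -m crank '[[[4,-31,0,0,1],[4,-31,0,0,1],[4,-31,0,0,1],[4,-31,0,0,1],[4,-31,0,0,1],[4,-31,0,0,1],[4,-31,0,0,1],[4,-31,0,0,1]]]' |grep eef
python3 -m crank '[[[-7,-27,8,0,1],[-7,-27,8,0,1],[-7,-27,8,0,1],[-7,-27,8,0,1],[-7,-27,8,0,1],[-7,-27,8,0,1],[0,0,0,0,1],[0,0,0,0,1]]]' |grep eef
python3 - <<'E'
from h import *
to([.437,.154,.076],.139)
grab('top','top1');f=grab('side','side1')
t=cv2.imread('pics/top1.png'); s=cv2.imread('pics/side1.png')
cv2.imwrite('pics/c3.png',np.hstack([cv2.resize(t[150:330,80:240],(400,450)),cv2.resize(s[230:410,170:330],(400,450))]))
E
```

```text
eef_pos: [0.3636, -0.4146, 0.2313]
eef_pos: [0.5029, -0.2469, 0.2314]
eef_pos: [0.4994, 0.0034, 0.2315]
eef_pos: [0.4349, 0.158, 0.1831]
tcp [0.4349 0.158  0.1831] yaw 0.1452 tilt 0.03 F [ 0.1 -0.5 -0. ] w 0.0853 t 2.95 j7 -1.89
shift mm [  1.5   4.3 107.1] turn tool z 0.0062
```

View pics/c3.png

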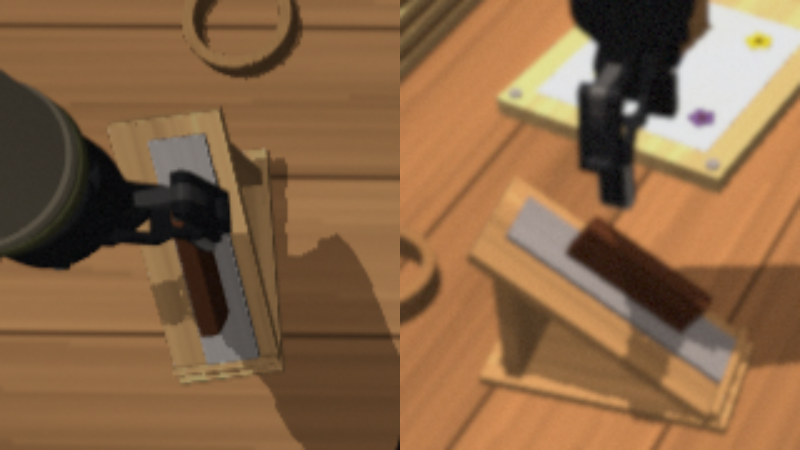

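The gripper is over the grip and the jaws are across the rib (fingers at about (200,205) in the left half of the crop). Descending and closing.

```bash
python3 -m crank '[[[1.5,4.3,18,0.006,1],[0,0,18,0,1],[0,0,18,0,1],[0,0,18,0,1],[0,0,18,0,1],[0,0,17,0,1],[0,0,0,0,1],[0,0,0,0,1]]]' 20
python3 -m crank '[[[0,0,0,0,0.4],[0,0,0,0,0.4],[0,0,0,0,0.3],[0,0,0,0,0.2],[0,0,0,0,0.1],[0,0,0,0,0],[0,0,0,0,0],[0,0,0,0,0]]]' 20
python3 -m crank '[[[0,0,0,0,0],[0,0,0,0,0],[0,0,0,0,0],[0,0,0,0,0]]]' 20
```

```text
clock: 3.72
eef_pos: [0.438, 0.1514, 0.0761]
ee_rot: [0.998, 0.065, -0.001, 0.0]
force: [1.1, 0.9, -0.2]
width: 0.0855
clock: 4.38
eef_pos: [0.4382, 0.1528, 0.0767]
ee_rot: [0.998, 0.066, 0.0, -0.0]
force: [-1.1, -0.6, 4.7]
width: 0.0137
clock: 4.72
eef_pos: [0.4382, 0.1529, 0.0767]
ee_rot: [0.998, 0.066, 0.0, -0.0]
force: [-2.5, -0.2, 5.2]
width: 0.0136
```

```bash
python3 -m crank '[[[0,0,-6,0,0],[0,0,-10,0,0],[0,0,-14,0,0],[0,0,-16,0,0],[0,0,-16,0,0],[0,0,-16,0,0],[0,0,-16,0,0],[0,0,-16,0,0]]]' 35
python3 - <<'E'
from h import *
to([.50,.03,.19],1.474)
s=grab('side','side2')['frame']
cv2.imwrite('pics/c4.png',cv2.resize(s[200:410,150:350],(500,525)))
E
```

```text
clock: 5.38
eef_pos: [0.4376, 0.1524, 0.1876]
ee_rot: [0.998, 0.066, -0.0, 0.0]
force: [0.3, 0.6, -2.9]
width: 0.0134
tcp [0.4376 0.1524 0.1876] yaw 0.1319 tilt 0.01 F [ 0.3  0.6 -2.9] w 0.0134 t 5.3833 j7 -1.89
shift mm [ 45.7 129.5  -2.4] turn tool z -1.3421
```

View pics/c4.png

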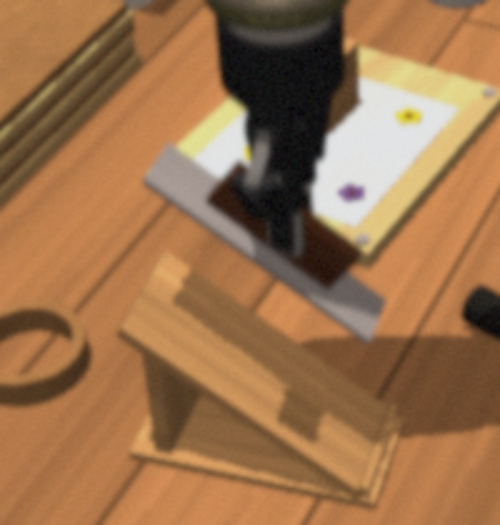

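```bash
python3 -m crank '[[[0,0,0,-0.12,0],[0,0,0,-0.12,0],[0,0,0,-0.12,0],[0,0,0,-0.12,0],[0,0,0,-0.12,0],[0,0,0,-0.12,0],[0,0,0,-0.12,0],[0,0,0,-0.12,0]]]' |grep eef
python3 -m crank '[[[0,0,0,-0.12,0],[0,0,0,-0.12,0],[0,0,0,-0.12,0],[0,0,0,-0.022,0],[0,0,0,0,0]]]' |grep eef
python3 - <<'E'
from h import *
to([.475,.0,.17],1.474);to([.4226,-.159,.13],1.474,[.475,0,.17])
E
```

```text
eef_pos: [0.4376, 0.1523, 0.1861]
eef_pos: [0.4378, 0.1523, 0.1862]
tcp [0.4378 0.1523 0.1862] yaw 1.4721 tilt 0.02 F [-0.1  0.6 -1.9] w 0.0135 t 6.5167 j7 -0.56
shift mm [-147.9   52.1   16.2] turn tool z -0.0019
tcp [0.4378 0.1523 0.1862] yaw 1.4721 tilt 0.02 F [-0.1  0.6 -1.9] w 0.0135 t 6.5167 j7 -0.56
shift mm [-163.4  -36.5   40. ] turn tool z -0.0019
```

```bash
python3 -m crank '[[[-18,7,0,0,0],[-26,9,3,0,0],[-26,9,3,0,0],[-26,9,3,0,0],[-26,9,3,0,0],[-26,9,4,0,0]]]' |grep eef
python3 -m crank '[[[-27,-6,6,0,0],[-27,-6,7,0,0],[-27,-6,7,0,0],[-27,-6,7,0,0],[-27,-6,7,0,0],[-28,-6,6,0,0],[0,0,0,0,0]]]' |grep eef
python3 - <<'E'
from h import *
to([.4226,-.159,.08],1.474)
grab('top','top2');grab('side','side3')
t=cv2.imread('pics/top2.png');s=cv2.imread('pics/side3.png')
cv2.imwrite('pics/c5.png',np.hstack([cv2.resize(t[130:330,230:430],(400,400)),cv2.resize(s[180:380,200:400],(400,400))]))
E
```

```text
eef_pos: [0.4756, -0.0012, 0.1704]
eef_pos: [0.4207, -0.1643, 0.1289]
tcp [ 0.4207 -0.1643  0.1289] yaw 1.462 tilt 0.19 F [-0.2 -0.8 -2.8] w 0.0133 t 7.6 j7 0.15
shift mm [ 5.5  1.5 48.9] turn tool z -0.012
```

View pics/c5.png

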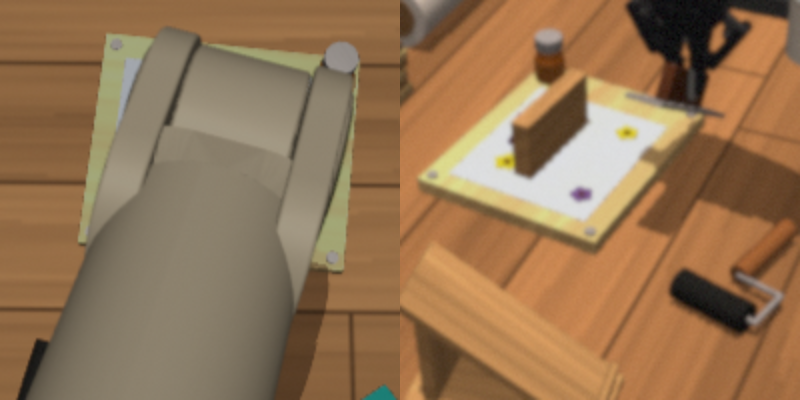

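```bash
python3 -m crank '[[[2,1.5,10,-0.012,0],[2,0,13,0,0],[1,0,14,0,0],[0,0,14,0,0],[0,0,11,0,0],[0,0,0,0,0]]]' 20
python3 -m crank '[[[0,0,2,0,0],[0,0,2,0,0],[0,0,2,0,0],[0,0,2,0,0],[0,0,2,0,0],[0,0,2,0,0],[0,0,2,0,0],[0,0,2,0,0]]]' 20
python3 -m crank '[[[0,0,2,0,0],[0,0,2,0,0],[0,0,2,0,0],[0,0,2,0,0],[0,0,2,0,0]]]' 20
```

```text
clock: 8.2
eef_pos: [0.4248, -0.1515, 0.0659]
ee_rot: [0.736, 0.677, -0.0, -0.002]
force: [-1.2, -0.3, -2.2]
width: 0.0134
clock: 8.87
eef_pos: [0.4273, -0.1511, 0.0541]
ee_rot: [0.736, 0.677, 0.002, 0.0]
force: [-4.0, 16.9, 24.9]
width: 0.0136
clock: 9.28
eef_pos: [0.4288, -0.1518, 0.0444]
ee_rot: [0.736, 0.677, 0.002, 0.002]
force: [1.2, 8.4, 12.5]
width: 0.0132
```

```bash
python3 -m crank '[[[0,0,2,0,0],[0,0,2,0,0],[0,0,2,0,0],[0,0,2,0,0],[0,0,2,0,0],[0,0,2,0,0],[0,0,2,0,0]]]' 20
python3 - <<'E'
from h import *
to([.4226,-.159,.02],1.474)
s=grab('side','side4')['frame']
cv2.imwrite('pics/c6.png',cv2.resize(s[210:330,280:420],(700,600)))
E
```

```text
clock: 9.87
eef_pos: [0.4276, -0.1528, 0.0295]
ee_rot: [0.736, 0.677, 0.001, 0.001]
force: [-0.5, 4.2, 5.5]
width: 0.0136
tcp [ 0.4276 -0.1528  0.0295] yaw 1.4874 tilt 0.19 F [-0.5  4.2  5.5] w 0.0136 t 9.8667 j7 0.1
shift mm [-6.6 -4.5  9.5] turn tool z 0.0134
```

View pics/c6.png

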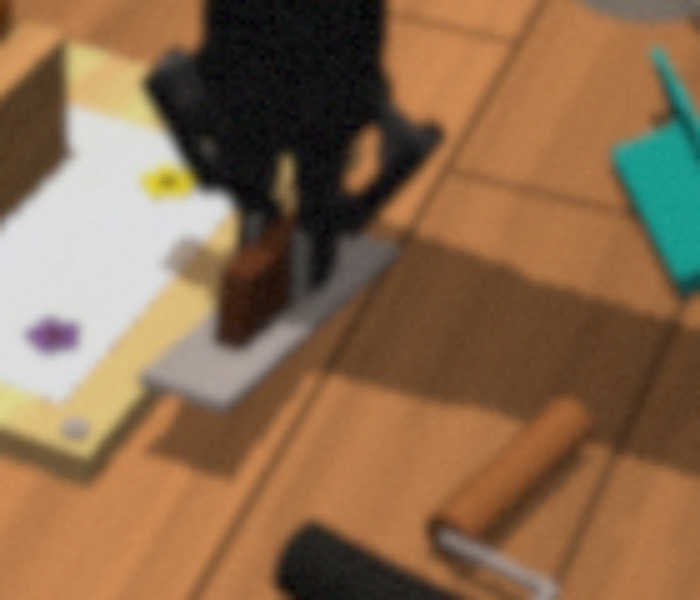

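```bash
python3 -m crank '[[[-1,-2,0,0.005,0],[-1,-2,0,0.005,0],[-1,-1,2,0,0],[0,0,2,0,0],[0,0,2,0,0],[0,0,1,0,0],[0,0,0,0,0]]]' 20
python3 -m crank '[[[0,0,1,0,0],[0,0,1,0,0],[0,0,0,0,0]]]' 20
```

```text
clock: 10.5
eef_pos: [0.4205, -0.1562, 0.0214]
ee_rot: [0.74, 0.673, 0.0, 0.0]
force: [0.6, 4.2, 4.2]
width: 0.0133
clock: 10.75
eef_pos: [0.4205, -0.1562, 0.0192]
ee_rot: [0.74, 0.673, 0.0, -0.0]
force: [-0.0, 4.0, 4.6]
width: 0.0138
```

```bash
python3 -m crank '[[[0,0,1,0,0],[0,0,1,0,0],[0,0,0,0,0]]]' 20 |grep -E 'eef|force'
python3 -m crank '[[[0,0,1,0,0],[0,0,1,0,0],[0,0,0,0,0]]]' 20|grep -E 'eef|force'
python3 - <<'E'
from h import *
s=grab('side','side5')['frame']
cv2.imwrite('pics/c7.png',cv2.resize(s[210:330,280:420],(700,600)))
E
```

```text
eef_pos: [0.4204, -0.1563, 0.0171]
force: [0.4, 3.3, 3.5]
eef_pos: [0.4204, -0.1563, 0.0151]
force: [0.3, 3.5, 2.7]
```

View pics/c7.png

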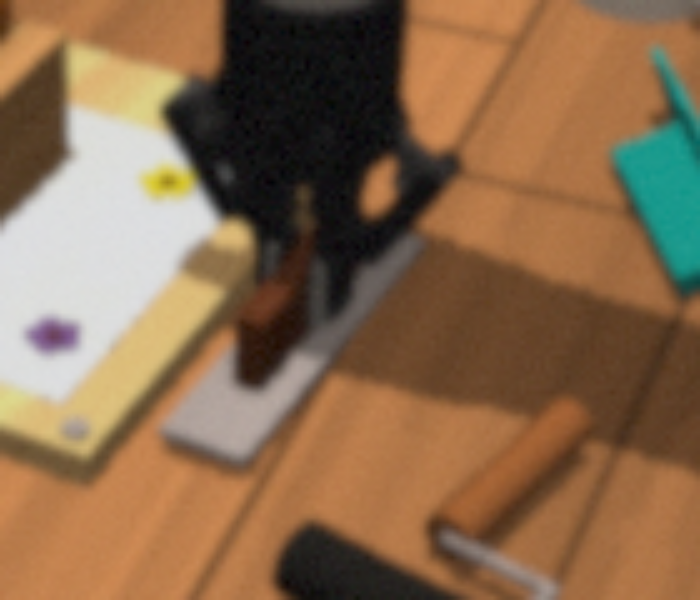

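```bash
python3 -m crank '[[[0,0,1,0,0],[0,0,1,0,0],[0,0,1,0,0],[0,0,0,0,0]]]' 20 |grep -E 'eef|force'
python3 -m crank '[[[0,0,0,0,0.25],[0,0,0,0,0.25],[0,0,0,0,0.25],[0,0,0,0,0.25]]]' 20 |grep -E 'eef|force|width'
python3 -m crank '[[[0,0,-8,0,0.25],[0,0,-12,0,0.25],[0,0,-12,0,0.25],[0,0,-12,0,0.25],[0,0,-12,0,0],[0,0,0,0,0],[0,0,0,0,0]]]' 20|grep -E 'eef|force|width'
python3 - <<'E'
from h import *
s=grab('side','side6')['frame']
to([.4,-.16,.03])
hsv=cv2.cvtColor(s,cv2.COLOR_BGR2HSV)
cv2.imwrite('pics/c8.png',cv2.resize(s[210:330,280:420],(700,600)))
E
```

```text
eef_pos: [0.4203, -0.1563, 0.0121]
force: [0.1, 2.1, 2.1]
eef_pos: [0.4202, -0.1566, 0.0122]
force: [0.3, 0.1, -0.4]
width: 0.0214
eef_pos: [0.421, -0.1565, 0.069]
force: [-0.0, -0.3, 0.3]
width: 0.0
tcp [ 0.4204 -0.1564  0.0683] yaw 1.4756 tilt 0.03 F [-0.  -0.2 -0.5] w -0.0003 t 12.6 j7 0.13
shift mm [ -5.5 -20.   38.3] turn tool z None
```

View pics/c8.png

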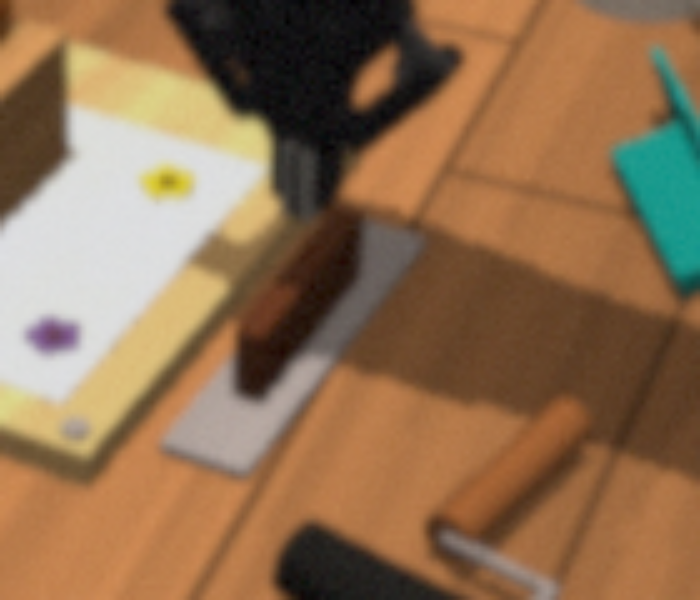

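Run:
```python
from h import *
S=grab('side'); f=lambda q:np.array(q)/5+[280,210]
W=onz(S,f([(163,446),(248,468),(425,234)]),.005); print(W.round(4))
c=(W[0]+W[2])/2; print('W',np.linalg.norm(W[0]-W[1]),'L',np.linalg.norm(W[1]-W[2]),'centre',c,'yaw',np.arctan2(*(W[2]-W[1])[:2])+0, np.arctan2((W[1]-W[2])[1],(W[1]-W[2])[0]))
B=onz(S,f([(95,464),(240,280)]),.018);e=B[0]-B[1];print('bed edge',B.round(4),'yaw',np.arctan2(e[1],e[0]))
u=np.array([.9953,-.0964]);print('bedx blade',(c[:2]-[.4545,-.162])@u,'bedx of edge pts',(B[:,:2]-[.4545,-.162])@u)
to([c[0],c[1],.024],1.474)
```

```text
[[ 0.4451 -0.0635  0.005 ]
 [ 0.4079 -0.0643  0.005 ]
 [ 0.3923 -0.2427  0.005 ]]
W 0.03718331954581043 L 0.17906476621405773 centre [ 0.41869759 -0.15310523  0.005     ] yaw -3.0544880308101057 1.483691704015209
bed edge [[ 0.4603 -0.0289  0.018 ]
 [ 0.4507 -0.1635  0.018 ]] yaw 1.4994897065762407
bedx blade -0.036491598720259824 bedx of edge pts [-0.00708071 -0.00367287]
tcp [ 0.4201 -0.1562  0.0679] yaw 1.4758 tilt 0.03 F [ 0.4 -0.2 -0.9] w 0.0001 t 12.65 j7 0.13
shift mm [ 3.  -1.7 43.9] turn tool z 0.0018
```

```bash
python3 -m crank '[[[0,0,0,0,0.3],[0,0,0,0,0.3],[0,0,0,0,0.3],[0,0,0,0,0.3],[0,0,0,0,0.3]]]' 20 |grep -E 'eef|force|width'
python3 -m crank '[[[0,0,12,0,0.3],[0,0,12,0,0.3],[0,0,12,0,0.3],[0,0,6,0,0.3],[0,0,0,0,0],[0,0,0,0,0],[0,0,0,0,0],[0,0,0,0,0]]]' 20 |grep -E 'eef|force|width'
python3 -m crank '[[[0,2,0,0,0],[0,2,0,0,0],[0,2,0,0,0],[0,2,0,0,0],[0,0,0,0,0]]]' 20 |grep -E 'eef|force|width'
python3 -m crank '[[[0,1,0,0,0],[0,1,0,0,0],[0,0,0,0,0]]]' 20 |grep -E 'eef|force'
```

```text
eef_pos: [0.4204, -0.1562, 0.0681]
force: [0.2, 0.1, -1.1]
width: 0.0257
eef_pos: [0.4207, -0.1564, 0.0268]
force: [0.0, 0.2, -2.7]
width: 0.0134
eef_pos: [0.4291, -0.157, 0.0264]
force: [-0.1, 0.6, -2.0]
width: 0.0132
eef_pos: [0.4306, -0.1572, 0.0263]
force: [0.2, 0.2, -1.6]
```

```bash
for i in 1 2; do :; done
python3 -m crank '[[[0,1,0,0,0],[0,1,0,0,0],[0,0,0,0,0]]]' 20 |grep -E 'eef|force'
python3 -m crank '[[[0,1,0,0,0],[0,0,0,0,0]]]' 20 |grep -E 'eef|force'
```

```text
eef_pos: [0.4327, -0.1574, 0.0264]
force: [1.4, 0.1, -2.4]
eef_pos: [0.4335, -0.1575, 0.0263]
force: [-1.1, -0.1, -2.7]
```

```bash
python3 -m crank '[[[0,1,0,0,0],[0,0,0,0,0]]]' 20 |grep -E 'eef|force'
```

```text
eef_pos: [0.4339, -0.1575, 0.0261]
force: [-1.7, 0.6, -0.4]
```

```bash
python3 -m crank '[[[0,1,0,0,0],[0,0,0,0,0]]]' 20 |grep -E 'eef|force|rot'
python3 -m crank '[[[0,1,0,0,0],[0,0,0,0,0]]]' 20 |grep -E 'eef|force|rot'
```

```text
eef_pos: [0.4341, -0.1575, 0.0259]
ee_rot: [0.74, 0.673, -0.001, -0.001]
force: [-4.7, 1.3, 0.0]
eef_pos: [0.4342, -0.1576, 0.0256]
ee_rot: [0.74, 0.673, -0.001, -0.002]
force: [-7.2, 0.6, 1.8]
```

```bash
python3 - <<'E'
from h import *
o=r.get_obs();print(o['moment'],o['force'],o['eef_pos'])
E
python3 -m crank '[[[0,1,0,0,0],[0,0,0,0,0],[0,0,0,0,0]]]' 20 |grep -E 'force|eef'
python3 - <<'E'
from h import *
o=r.get_obs();print(o['moment'],o['force'])
s=grab('side','side7')['frame']
to([.43,-.157,.026],1.4744)
cv2.imwrite('pics/c9.png',cv2.resize(s[200:330,270:410],(700,650))[:600])
E
```

```text
[ 0.27381209  1.84077298 -0.19726301] [-7.20692792  0.64746545  1.76058834] [ 0.43415949 -0.15755353  0.02564531]
eef_pos: [0.4342, -0.1576, 0.0254]
force: [-11.0, 1.6, 4.8]
[ 0.33625277  2.54094074 -0.17669473] [-10.99764091   1.57194416   4.77907058]
tcp [ 0.4343 -0.1576  0.0254] yaw 1.475 tilt 0.36 F [-10.6   1.9   3.5] w 0.0135 t 15.6167 j7 0.08
shift mm [ 0.2 -4.3 -0.5] turn tool z 0.0006
```

View pics/c9.png

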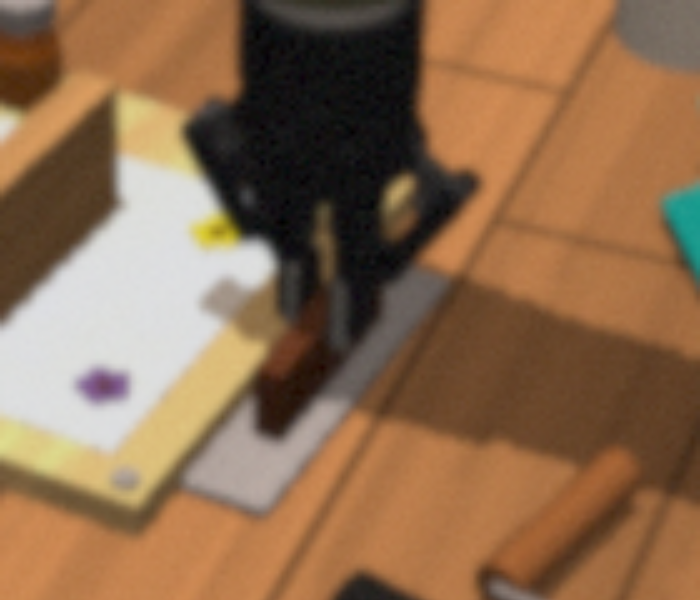

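Blade flush along the bed edge in view (corner at (185,485)), evenly loaded. Easing off the push, releasing and lifting clear.

```bash
python3 -m crank '[[[0,-2,0,0,0],[0,-1,0,0,0],[0,0,0,0,0]]]' 20 |grep -E 'force|eef'
python3 -m crank '[[[0,0,0,0,0.3],[0,0,0,0,0.3],[0,0,0,0,0.3],[0,0,0,0,0.3],[0,0,0,0,0.3],[0,0,0,0,0.3]]]' 20 |grep -E 'force|eef|width'
python3 -m crank '[[[0,0,-10,0,0.3],[0,0,-15,0,0.3],[0,0,-20,0,0.3],[0,0,-20,0,0.3],[0,0,-20,0,0],[0,0,-5,0,0],[0,0,0,0,0],[0,0,0,0,0]]]' 20 |grep -E 'force|eef|width'
python3 - <<'E'
from h import *
S=grab('side','side8'); s=S['frame']
# predicted blade top corners and rib top corners if flush; save numbers from masks
u=np.array([.9953,-.0964]);v=np.array([.0964,.9953]);O=np.array([.4545,-.162])
hsv=cv2.cvtColor(s,cv2.COLOR_BGR2HSV)
m=((hsv[...,1]<70)&(hsv[...,2]>70)).astype(np.uint8); z=np.zeros_like(m); z[255:310,300:365]=m[255:310,300:365]
c=max(cv2.findContours(z,0,2)[0],key=cv2.contourArea);print(cv2.contourArea(c),cv2.approxPolyDP(cv2.convexHull(c),1.5,True)[:,0].tolist())
for nm,x,y,h in(('bedside +y',0,.09,.005),('robside +y',-.04,.09,.005),('robside -y',-.04,-.09,.005)):print(nm,proj(S,[*(O+u*x+v*(y+.005)),h]).round(1))
# plate top in side view
for x in(.109,.131):
  for y in(-.06,.06):print('plate top pred',x,y,proj(S,[*(O+u*x+v*y),.088]).round(1))
cv2.imwrite('pics/c10.png',cv2.resize(s[190:320,235:395],(800,650))[:600])
T=cv2.imread('pics/top0.png')
to([.4,-.16,.03])
E
```

```text
eef_pos: [0.434, -0.1576, 0.0261]
force: [-3.6, 0.2, -3.3]
eef_pos: [0.4347, -0.1576, 0.0265]
force: [0.4, -0.1, -0.3]
width: 0.0257
eef_pos: [0.4344, -0.1576, 0.1164]
force: [0.1, 0.4, -0.0]
width: 0.0002
570.0 [[358, 256], [322, 302], [306, 296], [318, 280], [347, 255]]
bedside +y [[305.  295.8]]
robside +y [[322.2 301.8]]
robside -y [[359.  255.3]]
plate top pred 0.109 -0.06 [[295.5 212.6]]
plate top pred 0.109 0.06 [[267.4 239.9]]
plate top pred 0.131 -0.06 [[287.  210.1]]
plate top pred 0.131 0.06 [[258.5 237.1]]
tcp [ 0.4339 -0.1575  0.1157] yaw 1.4758 tilt 0.05 F [-0.3  0.5  0.1] w -0.0001 t 17.0833 j7 0.14
shift mm [ -5.7 -33.4  85.7] turn tool z None
```

View pics/c10.png

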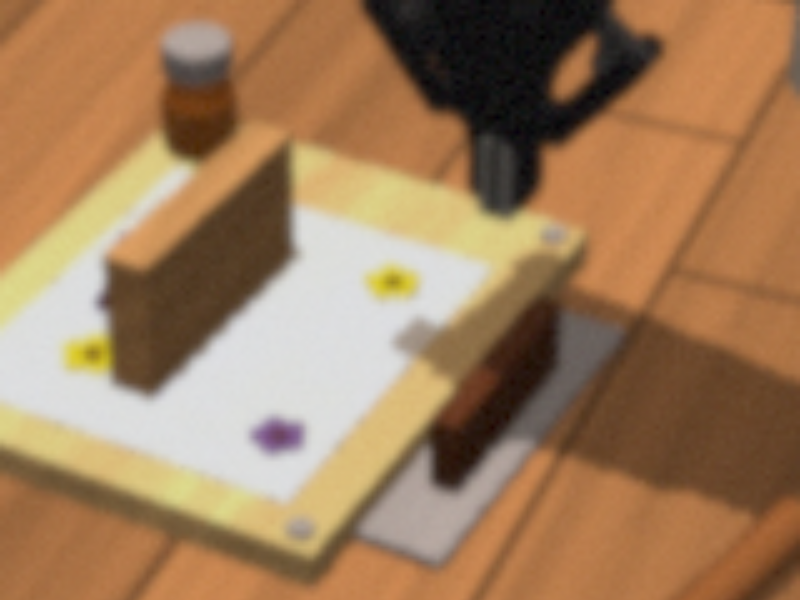

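Run:
```python
from h import *
S=grab('side');T=grab('top')
u=np.array([.9953,-.0964]);v=np.array([.0964,.9953]);O=np.array([.4545,-.162])
W=onz(S,np.array([(150,272),(290,150),(107,258),(258,128)])/5+[235,190],.088)
W2=onz(T,np.array([(190,217),(466,252),(190,170),(468,205)])/4.4+[260,140],.088)
for w in(W,W2):
  print(w.round(4).tolist()); print('bed xy',[((p[:2]-O)@u*1e3).round(1) for p in w],[((p[:2]-O)@v*1e3).round(1) for p in w])
```

```text
[[0.5663, -0.0965, 0.088], [0.55, -0.2028, 0.088], [0.5873, -0.0985, 0.088], [0.5704, -0.2134, 0.088]]
bed xy [np.float64(104.9), np.float64(99.0), np.float64(126.0), np.float64(120.3)] [np.float64(75.9), np.float64(-31.4), np.float64(76.0), np.float64(-40.0)]
[[0.5698, -0.101, 0.088], [0.5555, -0.2171, 0.088], [0.5907, -0.1006, 0.088], [0.5762, -0.2181, 0.088]]
bed xy [np.float64(108.9), np.float64(105.8), np.float64(129.7), np.float64(126.6)] [np.float64(71.8), np.float64(-45.1), np.float64(74.2), np.float64(-44.1)]
```

```bash
python3 -m crank '[[[0,15,0,0,0],[0,22,0,0,0],[0,22,0,0,0],[0,22,0,0,0],[0,15,0,0,0],[0,0,0,0,0]]]' |grep eef
python3 - <<'E'
from h import *
to([.5305,-.1553,.074],1.4744)
E
```

```text
eef_pos: [0.5319, -0.1662, 0.115]
tcp [ 0.5319 -0.1662  0.115 ] yaw 1.4768 tilt 0.09 F [-1.2 -0.1  0.2] w 0.0 t 17.6833 j7 0.06
shift mm [10.6 -2.3 41. ] turn tool z 0.0024
```

```bash
python3 -m crank '[[[5.5,-3,0,0,0],[5,0,10,0,0],[0,0,10,0,0],[0,0,10,0,0],[0,0,10,0,0],[0,0,0,0,0]]]' |grep -E 'eef|force'
python3 -m crank '[[[0,3,0,0,0],[0,3,0,0,0],[0,3,0,0,0],[0,3,0,0,0],[0,3,0,0,0],[0,0,0,0,0]]]' |grep -E 'eef|force'
python3 -m crank '[[[0,2.5,0,0,0],[0,2.5,0,0,0],[0,2.5,0,0,0],[0,2.5,0,0,0],[0,0,0,0,0]]]' |grep -E 'eef|force'
cat > chk.py <<'E'
from h import *
S=grab('side');s=S['frame'];O=np.array([.4545,-.162]);u=np.array([.9953,-.0964]);v=np.array([.0964,.9953])
hsv=cv2.cvtColor(s,cv2.COLOR_BGR2HSV); m=((hsv[...,0]>5)&(hsv[...,0]<19)&(hsv[...,1]>90)).astype(np.uint8)
# restrict to the paper/board top
poly=proj(S,[[*(O+u*x+v*y),.025] for x,y in((.012,-.118),(.012,.118),(.208,.118),(.208,-.085),(.16,-.085),(.16,-.118))])
k=np.zeros_like(m);cv2.fillPoly(k,[poly.round().astype(np.int32)],1); m=cv2.morphologyEx(m&k,2,np.ones((3,3)))
c=max(cv2.findContours(m,0,2)[0],key=cv2.contourArea); q=cv2.boxPoints(cv2.minAreaRect(c)); h=cv2.approxPolyDP(cv2.convexHull(c),2.5,True)[:,0]
W=onz(S,h,.040); print('area',cv2.contourArea(c),'hull',h.tolist(),'bed xy mm @z40',[(((p[:2]-O)@u*1e3).round(),((p[:2]-O)@v*1e3).round()) for p in W])
to([.5,-.15,.12])
E
python3 chk.py
```

```text
eef_pos: [0.5258, -0.1558, 0.0734]
force: [-0.0, -0.0, -0.4]
eef_pos: [0.5438, -0.1574, 0.0766]
force: [0.4, 1.2, -0.1]
eef_pos: [0.5533, -0.1583, 0.0763]
force: [0.6, -0.2, -0.3]
area 864.5 hull [[276, 222], [291, 231], [292, 241], [265, 266], [258, 264], [256, 239]] bed xy mm @z40 [(np.float64(166.0), np.float64(-68.0)), (np.float64(117.0), np.float64(-52.0)), (np.float64(96.0), np.float64(-19.0)), (np.float64(101.0), np.float64(87.0)), (np.float64(117.0), np.float64(88.0)), (np.float64(170.0), np.float64(12.0))]
tcp [ 0.5531 -0.1583  0.0763] yaw 1.476 tilt 0.01 F [-0.2 -0.  -0.2] w 0.0004 t 19.15 j7 0.01
shift mm [  3.2 -53.6 -43.7] turn tool z None
```

```bash
python3 -m crank '[[[0,2.5,0,0,0],[0,2.5,0,0,0],[0,2.5,0,0,0],[0,2.5,0,0,0],[0,2.5,0,0,0]]]' |grep -E 'eef|force'
python3 -m crank '[[[0,2.5,0,0,0],[0,2.5,0,0,0],[0,2.5,0,0,0],[0,0,0,0,0]]]' |grep -E 'eef|force'
python3 chk.py
```

```text
eef_pos: [0.5657, -0.1595, 0.0763]
force: [-0.0, 1.0, 0.3]
eef_pos: [0.5733, -0.1602, 0.0763]
force: [-0.2, 0.3, -0.4]
area 1106.0 hull [[284, 225], [290, 238], [264, 264], [257, 264], [245, 237], [266, 220]] bed xy mm @z40 [(np.float64(143.0), np.float64(-66.0)), (np.float64(105.0), np.float64(-27.0)), (np.float64(106.0), np.float64(82.0)), (np.float64(119.0), np.float64(89.0)), (np.float64(196.0), np.float64(17.0)), (np.float64(191.0), np.float64(-64.0))]
tcp [ 0.5731 -0.1601  0.0763] yaw 1.476 tilt 0.01 F [-0.2 -0.8 -0.2] w 0.0 t 19.95 j7 0.0
shift mm [  3.2 -73.7 -43.7] turn tool z None
```

```bash
python3 -m crank '[[[0,2.5,0,0,0],[0,2.5,0,0,0],[0,2.5,0,0,0],[0,0,0,0,0],[0,0,0,0,0],[0,0,0,0,0]]]' |grep -E 'eef|force'
python3 chk.py
```

```text
eef_pos: [0.5802, -0.1609, 0.0763]
force: [-0.2, 0.1, 0.0]
area 1121.0 hull [[283, 232], [283, 239], [257, 263], [231, 253], [260, 224]] bed xy mm @z40 [(np.float64(131.0), np.float64(-40.0)), (np.float64(117.0), np.float64(-16.0)), (np.float64(121.0), np.float64(86.0)), (np.float64(190.0), np.float64(82.0)), (np.float64(194.0), np.float64(-43.0))]
tcp [ 0.5802 -0.1609  0.0763] yaw 1.4758 tilt 0.01 F [ 0.  -0.   0.6] w -0.0001 t 20.5 j7 0.0
shift mm [  3.3 -80.9 -43.7] turn tool z None
```

It has fallen over. Lifting clear and checking both objects, unobstructed.

```bash
python3 -m crank '[[[0,0,-15,0,0],[0,0,-25,0,0],[0,0,-30,0,0],[0,0,-30,0,0],[0,0,-30,0,0],[0,0,-30,0,0],[0,0,0,0,0],[0,0,0,0,0]]]' |grep -E 'eef|force'
python3 -m crank '[[[-35,0,0,0,0],[-35,0,0,0,0],[-35,0,0,0,0],[-35,0,0,0,0],[-35,0,0,0,0],[-35,0,0,0,0],[-35,0,0,0,0],[0,0,0,0,0]]]' |grep -E 'eef|force'
python3 chk.py
python3 - <<'E'
from h import *
s=grab('side','side9')['frame'];hsv=cv2.cvtColor(s,cv2.COLOR_BGR2HSV)
m=((hsv[...,1]<70)&(hsv[...,2]>70)).astype(np.uint8); z=np.zeros_like(m); z[240:310,300:375]=m[240:310,300:375]
c=max(cv2.findContours(z,0,2)[0],key=cv2.contourArea);print(cv2.approxPolyDP(cv2.convexHull(c),1.5,True)[:,0].tolist())
a=cv2.imread('pics/side0.png')
for n,(x0,x1,y0,y1) in dict(jar=(262,286,192,222),ring=(132,190,318,364),mug=(390,432,166,216),tin=(316,352,152,204)).items():
    tm=cv2.matchTemplate(s[y0-12:y1+12,x0-12:x1+12],a[y0:y1,x0:x1],cv2.TM_CCOEFF_NORMED);_,v,_,l=cv2.minMaxLoc(tm);print(n,round(v,2),np.array(l)-12)
E
```

```text
eef_pos: [0.5813, -0.1611, 0.2386]
force: [-0.5, 0.2, -0.9]
eef_pos: [0.552, -0.4139, 0.2329]
force: [-0.8, -1.2, -0.1]
area 1145.0 hull [[283, 232], [283, 238], [257, 263], [231, 253], [260, 224]] bed xy mm @z40 [(np.float64(131.0), np.float64(-40.0)), (np.float64(119.0), np.float64(-20.0)), (np.float64(121.0), np.float64(86.0)), (np.float64(190.0), np.float64(82.0)), (np.float64(194.0), np.float64(-43.0))]
tcp [ 0.5536 -0.4101  0.2331] yaw 1.4682 tilt 0.27 F [-0.9  0.2 -0.5] w -0.0001 t 21.8833 j7 0.42
shift mm [253.3 -79.4 113.4] turn tool z None
[[332, 242], [328, 250], [300, 281], [300, 240], [326, 240]]
jar 0.98 [0 0]
ring 1.0 [0 0]
mug 0.99 [0 0]
tin 0.84 [0 0]
```

Run:
```python
from h import *
u=np.array([.9953,-.0964]);v=np.array([.0964,.9953]);O=np.array([.4545,-.162])
for n in('side','top'):
    S=grab(n,n+'10');s=S['frame'];hsv=cv2.cvtColor(s,cv2.COLOR_BGR2HSV)
    m=((hsv[...,1]<70)&(hsv[...,2]>70)).astype(np.uint8);k=np.zeros_like(m)
    cv2.fillPoly(k,[proj(S,[[*(O+u*x+v*y),.0] for x,y in((-.002,-.13),(-.002,.13),(-.07,.13),(-.07,-.13))]).round().astype(np.int32)],1)
    m&=k; c=max(cv2.findContours(m,0,2)[0],key=cv2.contourArea); h=cv2.approxPolyDP(cv2.convexHull(c),2,True)[:,0];W=onz(S,h,.005)
    print(n,cv2.contourArea(c),h.tolist(),[(((p[:2]-O)@u*1e3).round(),((p[:2]-O)@v*1e3).round()) for p in W])
```

```text
side 551.0 [[358, 256], [322, 302], [307, 297], [346, 253]] [(np.float64(-39.0), np.float64(-82.0)), (np.float64(-40.0), np.float64(96.0)), (np.float64(-5.0), np.float64(97.0)), (np.float64(-10.0), np.float64(-79.0))]
top 1719.5 [[286, 258], [295, 256], [375, 264], [375, 284], [285, 274]] [(np.float64(-8.0), np.float64(96.0)), (np.float64(-3.0), np.float64(79.0)), (np.float64(-2.0), np.float64(-79.0)), (np.float64(-41.0), np.float64(-82.0)), (np.float64(-40.0), np.float64(94.0))]
```

```bash
python3 -c "
from station import workorder
print(workorder.finish_job())"
```

```text
the job is handed in; nothing more can be done
None
```

The straightedge lies flat and flush along the bed's near edge, and the press plate is tipped over onto the bed, away from it. I handed the job in at about 22 s of the 50 s allowed; the hand-in gives no verdict.

**What I did**
- I gripped the straightedge by its rib and turned it along the bed. I lowered it so that its low end touched first and it pivoted flat in the jaws, then let go.
- I gripped it again and slid it against the bed edge until the force reached about 11 N. The small wrist moment showed even contact. I then eased off and released it.
- I tipped the plate with shut fingers near its top. The tool force readings after each push step were no more than about 1 N.

**What the last checks showed**
- **Straightedge:** both cameras put its robot-side edge 39–41 mm from the bed edge at both ends (40 mm is flush). Parallelism is about 0.01 rad, and it is about 7 mm off centre.
- **Plate:** it covers about 120–194 mm in from the edge, centred near 157 mm in and about 20 mm off the middle line. Its outline stayed the same after the arm withdrew.
- **Jar, ring, mug and tin:** none has shifted in the image. The tin's match was weaker (0.84), which I put down to the arm or its shadow.

**Disagreements**
- The bed-side edge of the blade read between -2 and -10 mm. The mask there is cut by shadow, so I trusted the robot-side edge.
- One early side-view reading put the bed edge 4–7 mm nearer the robot than the top view did. Contact happened where the top view predicted.
- The plate's flatness was judged only from its outline in the side view, not measured as an angle.

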